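# Make up two gearbox kits on the red and blue boards

### The arm

A 6-joint arm with a two-finger parallel gripper is mounted at the origin on the work surface. World frame = base frame: x ahead of the robot, y to its left, z up, the work surface at z = 0. Lengths are in m, angles in rad, forces in N, time in s.
With the tool pointing down it reaches from about 0.375 to 0.975 m from the base axis. Payload 3.8 kg.
Tool frame: the origin (TCP) lies on the centre line of the jaws, within the pads' length; the fingertips stand 25 mm ahead of it and the grasp point (between the pads) lies 6 mm ahead of it; x points along the fingers, z is the direction in which the jaws open and shut, and the axes are right-handed (so a half turn about x gives the same grasp; the last joint's range is limited). The gripper opens to 85 mm and grips with 20 to 120 N. Pads are 22 mm wide; open, the fingers measure 114 mm over their backs; the gripper's body (76 mm by 85 mm) begins 54 mm behind the grasp point. The pads swing forward as they close: fully open they stand 13 mm farther back than shut.
Start: joints at [-1.29, 0.264, 1.604, -0, 1.274, -0.037], TCP at [0.211, -0.641, 0.256] pointing down, gripper open.
Joint ranges: [-2.63, 2.63], [-0.94, 2.18], [0.31, 2.57], [-1.31, 4.45], [0, 2.66], [-2.55, 2.55]. Speed limits (rad/s): [2.57, 2.57, 3.14, 3.14, 3.14, 3.14].

### API

Orientations are given as a 3x3 rotation matrix whose columns are the frame's x, y, z axes.
In Python, from rig import env gives the robot as it stands. The module is installed in compiled form; this text tells all that it offers.
- The arm moves only by the shell command python3 -m handwheel 'ROWS' [OPENING] [FORCE]. ROWS is JSON, a list of rows, each an object with "dp": the shift along the world's x, y, z in mm, a list of three; "turn": the turn about the world's z in degrees. A call has 1 to 5 rows; each row shifts and turns the pose as measured when the row begins; what a row does not reach is not made up. A row lasts 1/8 s, in which the tool goes at most 62.5 mm and 10.7 degrees, less where a joint would pass 70% of its speed; a pose out of reach is approached as far as the arm can. A call with a gripper value outside its range is refused whole. OPENING is the opening, from 0 (shut) to 1 (fully open), set as the call begins (- or left out, the last holds). The fingers move at their own pace and stop on an object; FORCE is the grip in N (left out, the last holds). Time passes only in rows, so rows that do not move let the fingers close. It gives the time, the measured TCP pose, the force and the opening at its end, in the units of the state.
- env.get_obs(): the state, without advancing time (a new reading comes with each control period).
- env.camera(name): name is "side" or "top"; returns the picture (384x512x3 uint8, red, green, blue); there is no depth.
- env.camera_info(name): a dict with "camera_matrix" (3x3 intrinsics, pixels), "dist" ([k1, k2, p1, p2, k3] as OpenCV has them; the pictures are not rectified), "xyz" and "orientation" of the camera in the world. Camera axes: x right, y down, z forward; pixel columns grow to the right and rows downward; lengths in m; the calibration is good to about 2 mm. A picture is of the moment at which its call begins. camera_info takes no time and is no camera call.
- env.close_job(): hands the job in, once; it reports no verdict.
The state is a dict: "time_s": time; "joint_positions": joint angles; "dq": joint speeds; "tau": joint torques, N m; "tcp_pos": TCP position; "ee_rot": TCP orientation; "wrist_force": force on the tool from outside, world axes, zero at the start; "ft_torque": the same for the moment, N m; "gripper_width": finger opening in m.
Only numpy, scipy, OpenCV 4.12 (cv2) and the standard library are available. Lean on these libraries where they do the work, as an engineer would, in place of code of your own. Each camera call takes 0.05 s, during which the arm holds its last target. There are 200 camera calls.

### The job

Make up two gearbox kits from the stock on the surface plate: the large spur gear and the large bronze washer on the red board, the grey bearing cap and the small bronze washer on the blue board, each part lying flat, as it lies now, and centred in a white circle of its own (either circle of its board). Leave the small pinion and the green feeler gauge case where they lie.

Things in the scene. Friction and masses are not known exactly. Their poses are not given: they have to be found in the camera images.
- gear: Dull steel spur gear, 62 mm diameter over the teeth, 24 mm high, dark bore mark in the middle, about 0.45 kg. Loose, lies flat on the surface plate (top at z = 20 mm) at the start; origin at the centre of its underside, z up; any yaw.
- washer_large: Large bronze thrust washer: plain ring, 58 mm outside, 30 mm hole, 12 mm thick, about 0.19 kg. Loose, lies flat on the surface plate (top at z = 20 mm) at the start; origin at the centre of its underside, z up; any yaw.
- cap: Grey-painted steel bearing cap: round flange 58 mm in diameter and 10 mm high, with a solid round boss 40 mm in diameter rising to 29 mm above the underside (straight-sided up to 26 mm); about 0.25 kg. Boss up. Loose, lies flat on the surface plate (top at z = 20 mm) at the start; origin at the centre of its underside, z up; any yaw.
- washer_small: Small bronze thrust washer: plain ring, 40 mm outside, 20 mm hole, 12 mm thick, about 0.10 kg. Loose, lies flat on the surface plate (top at z = 20 mm) at the start; origin at the centre of its underside, z up; any yaw.
- pinion: Small steel pinion, 36 mm diameter over the teeth, 24 mm high; belongs to neither kit, stays where it lies (moving it 20 mm fails). Loose, lies flat on the surface plate (top at z = 20 mm) at the start; origin at the centre of its underside, z up; any yaw.
- gauge_case: Chipped green enamel feeler gauge case, 105 x 26 mm and 16 mm high, long along its x; stays where it lies (moving it 20 mm fails). Loose; origin at the centre of its underside.
- red_board: Fixed red-painted kit board on the cast-iron surface plate (whose top is at world z = 20 mm): 200 mm (its x) by 104 mm (its y), 8 mm thick, flat top, no rim. Two white painted circle outlines, 84 mm in diameter, centred 46 mm either side of the middle along its x. Origin at the centre of its underside, so its top is 8 mm above the origin.
- blue_board: Fixed blue-painted kit board, same size, circles and origin as the red one, on the other side of the stock. It and the red board change sides from start to start.
Not all that is in view belongs to the job. Leave any pink look-alike of the washer_large alone. What is shaped like the cap but yellow is not meant.

How it is judged:
By the outcome, as a careful person would: the job done as asked, in the order asked, and still so for the second after the job is handed in, with the robot touching nothing.
It also fails if it takes over 90 s, if anything falls off the work surface, if the arm or the gripper's body presses on something with over 40 N, if the wrist force passes 120 N, or if a joint passes its speed limit or range.

## Working session

There is one attempt and no reset: what is moved stays moved. The work goes in short steps, Python scripts to look and compute and a shell command to move; the robot and the scene stay as the last step left them, time stands still between calls to the robot, and variables do not carry over. Pictures are saved under pics/ and viewed, about 12 in all and at most 16, crops included, and the job is handed in when it is done.

```bash
mkdir -p pics
python3 - <<'E'
from rig import env
import cv2
for n in("top","side"):
    cv2.imwrite(f"pics/{n}0.png",cv2.resize(env.camera(n)[:,:,::-1],(768,576)))
    i=env.camera_info(n);print(n,i)
o=env.get_obs();print(o)
E
```

```text
top {'camera_matrix': array([[401.14453587,   0.        , 253.46333513],
       [  0.        , 401.14453587, 188.87826687],
       [  0.        ,   0.        ,   1.        ]]), 'dist': array([0.01456295, 0.        , 0.        , 0.        , 0.        ]), 'xyz': array([0.27932661, 0.00894738, 0.9243388 ]), 'orientation': array([[-0.05642146, -0.97652562,  0.20788055],
       [-0.99840594,  0.0548755 , -0.01320081],
       [ 0.00148338, -0.20829398, -0.97806514]])}
side {'camera_matrix': array([[478.6980793 ,   0.        , 259.84551363],
       [  0.        , 478.6980793 , 189.65491337],
       [  0.        ,   0.        ,   1.        ]]), 'dist': array([-0.12563729,  0.        ,  0.        ,  0.        ,  0.        ]), 'xyz': array([-0.15906479,  0.58875584,  0.60237695]), 'orientation': array([[-0.66966831, -0.43160344,  0.60436978],
       [-0.74225413,  0.3620589 , -0.5638902 ],
       [ 0.02455949, -0.82621536, -0.5628188 ]])}
{'time_s': 0.1, 'joint_positions': array([-1.28990364e+00,  2.64684110e-01,  1.60527100e+00,  1.03192099e-05,
        1.27373910e+00, -3.69078279e-02]), 'dq': array([-9.71945842e-04, -1.94353648e-03, -1.86783695e-03, -3.45869037e-04,
        8.91661627e-05,  6.74163587e-04]), 'tau': array([-2.06229702e-04, -5.16706288e+01, -3.68591845e+01, -3.42349961e-05,
        6.37778838e-03, -5.34720334e-05]), 'tcp_pos': array([ 0.2107421 , -0.6405879 ,  0.25506413]), 'ee_rot': array([[-5.73098370e-04,  9.49925978e-01,  3.12474490e-01],
       [ 2.02192547e-03,  3.12475004e-01, -9.49923831e-01],
       [-9.99997792e-01,  8.74003307e-05, -2.09975844e-03]]), 'wrist_force': array([ 0.63737179, -0.30822692, -0.43059638]), 'ft_torque': array([ 0.05585974, -0.01183442,  0.02157037]), 'gripper_width': 0.08543937125872755}
```

View pics/top0.png

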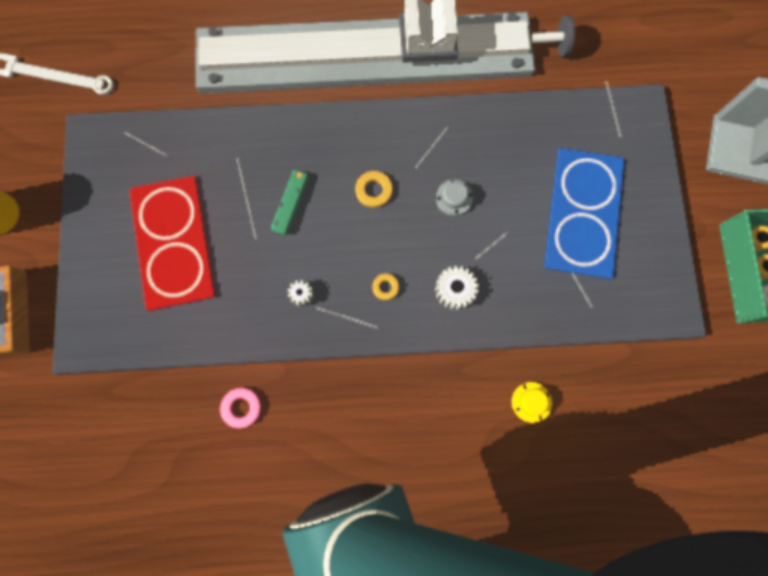

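View pics/side0.png

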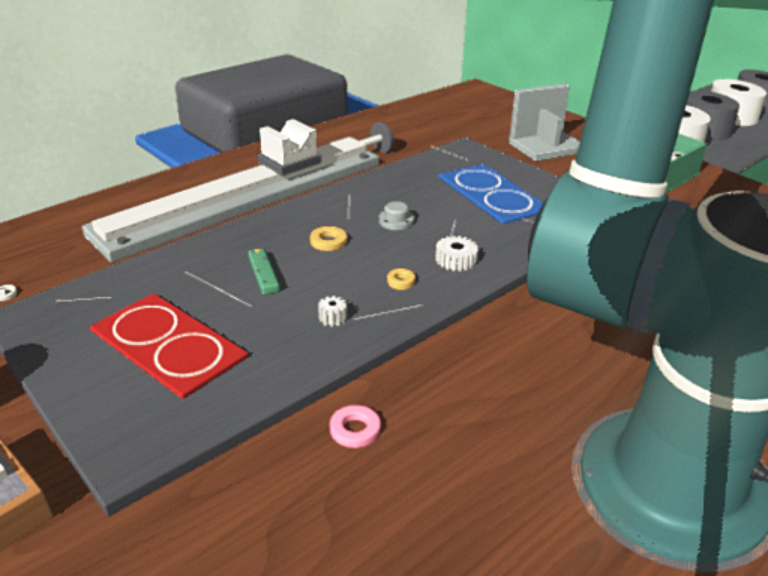

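The top view (768 px wide) shows the red board at left (circles at 166,213 and 175,269) and the blue board at right (588,184 and 583,239). The gear is at 457,287, the large washer at 374,189, the cap at 455,196, the small washer at 385,287, the pinion at 299,292 and the gauge case at 291,202. Next I'll measure these properly.

```bash
cat > h.py <<'E'
from rig import env
import cv2, numpy as np
def ray(n,uv,z):
    i=env.camera_info(n);K=i["camera_matrix"]
    p=cv2.undistortPoints(np.array(uv,float).reshape(-1,1,2),K,i["dist"]).reshape(-1,2)
    d=np.c_[p,np.ones(len(p))]@i["orientation"].T
    return i["xyz"][:2]+d[:,:2]*((z-i["xyz"][2])/d[:,2])[:,None]
def proj(n,P):
    i=env.camera_info(n);R=i["orientation"].T
    return cv2.projectPoints(np.array(P,float).reshape(-1,3),cv2.Rodrigues(R)[0],-R@i["xyz"],i["camera_matrix"],i["dist"])[0].reshape(-1,2)
def ring(c,r,z):
    a=np.linspace(0,2*np.pi,73);return np.c_[c[0]+r*np.cos(a),c[1]+r*np.sin(a),0*a+z]
def crop(n,c,s,f,img,rings=()):
    im=cv2.resize(img[:,:,::-1],None,fx=f,fy=f,interpolation=cv2.INTER_CUBIC)
    for r in rings:
        q=(proj(n,ring(*r))+.5)*f-.5
        cv2.polylines(im,[np.round(q).astype(np.int32)],True,(255,0,255),1)
    x,y=[int(v*f) for v in c];w,h=[int(v*f/2) for v in s]
    return im[max(0,y-h):y+h,max(0,x-w):x+w]
def circ(n,mask,z):
    "fit circle to outer contour of mask back-projected to height z"
    c=max(cv2.findContours(mask.astype(np.uint8),0,1)[0],key=cv2.contourArea)
    p=ray(n,c[:,0],z);A=np.c_[2*p,np.ones(len(p))];s=np.linalg.lstsq(A,(p**2).sum(1),rcond=None)[0]
    return s[:2],np.sqrt(s[2]+s[:2]@s[:2])
E
python3 - <<'E'
from h import *
for n in("top","side"):
    im=env.camera(n);np.save(f"{n}0.npy",im);hsv=cv2.cvtColor(im,cv2.COLOR_RGB2HSV)
    m=cv2.inRange(hsv,(12,110,90),(26,255,255))
    k,l,s,c=cv2.connectedComponentsWithStats(m)
    for j in range(1,k):
        if s[j,4]>40:print(n,"bronze",c[j].round(1),s[j,4],*[ (a.round(4)) for a in circ(n,l==j,.032)])
    for nm,mm in (("red",cv2.inRange(hsv,(0,170,80),(6,255,255))|cv2.inRange(hsv,(174,170,80),(180,255,255))),("blue",cv2.inRange(hsv,(105,150,60),(122,255,255)))):
        k,l,s,c=cv2.connectedComponentsWithStats(mm)
        for j in range(1,k):
            if s[j,4]>150:
                a,r=circ(n,l==j,.028);print(n,nm,c[j].round(1),s[j,4],a.round(4),r.round(4))
im=np.load("top0.npy")
uv=np.array([[457,287],[299,292],[455,190]])/1.5
print(ray("top",uv,.044))
print(ray("top",np.array([[457,287],[374,189],[455,192],[385,287],[299,292],[291,202],[166,213],[175,269],[588,184],[583,239]])/1.5,.03).round(3))
a=np.hstack([crop("top",(304.7,191),(60,60),6,im),crop("top",(304,130),(60,60),6,im)])
cv2.imwrite("pics/c1.png",a)
E
```

```text
top bronze [248.9 125.6] 412 [ 0.6218 -0.001 ] 0.0292
top bronze [  4.7 141.6] 293 [0.6136 0.5723] 0.0261
top bronze [488.3 181.5] 116 [ 0.4592 -0.6232] 0.1082
top bronze [506.5 158. ] 98 [ 0.5085 -0.5914] 0.0146
top bronze [508.4 176.9] 63 [ 0.4628 -0.5919] 0.0147
top bronze [  6. 209.] 444 [0.4584 0.5474] 0.0475
top bronze [256.6 190.7] 225 [ 0.4644 -0.0101] 0.0199
top bronze [354.5 267.5] 306 [ 0.2804 -0.2114] 0.0318
top red [114.9 162.9] 1464 [0.5542 0.3157] 0.0859
top red [110.5 141.9] 696 [0.601 0.324] 0.0345
top red [116.1 179.4] 751 [0.5099 0.3099] 0.0348
top blue [389.  142.9] 1400 [ 0.5664 -0.3278] 0.0864
top blue [392.  122.2] 654 [ 0.6126 -0.3394] 0.0339
top blue [388.  159.1] 701 [ 0.523  -0.3186] 0.0342
side bronze [218.5 158.5] 317 [0.6121 0.0043] 0.0329
side bronze [266.9 185.5] 219 [ 0.4557 -0.0052] 0.0235
side bronze [ 14.1 337. ] 1081 [0.4283 0.5751] 0.0528
side red [113.1 232. ] 1604 [0.5471 0.3181] 0.0895
side red [ 96.2 216.1] 631 [0.5975 0.3223] 0.0348
side red [125.  235.9] 754 [0.5067 0.3082] 0.0351
side blue [116.   96.8] 825 [1.1063 0.0086] 0.0833
side blue [325.7 133.6] 411 [ 0.5556 -0.3263] 0.081
side blue [318.5 119.5] 203 [ 0.6088 -0.3403] 0.0309
side blue [338.3 133.4] 245 [ 0.5201 -0.3194] 0.0319
[[ 0.45438318 -0.11717114]
 [ 0.46001531  0.11864859]
 [ 0.60724677 -0.12674985]]
[[ 0.457 -0.119]
 [ 0.621 -0.002]
 [ 0.609 -0.129]
 [ 0.463 -0.01 ]
 [ 0.463  0.12 ]
 [ 0.607  0.129]
 [ 0.6    0.323]
 [ 0.509  0.308]
 [ 0.61  -0.338]
 [ 0.522 -0.319]]
```

View pics/c1.png

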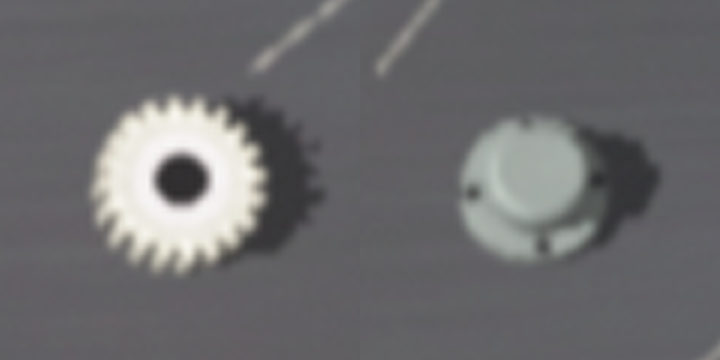

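The crop shows the gear's bore centre at about (304.4, 190.6) and the boss top's centre at about (303.6, 128.3) in raw pixels. The two cameras agree to about 3 mm, so I'll use their mean. I'm moving to the gear now, with the jaws along y.

```bash
python3 -c "
from h import *
print(ray('top',[[304.4,190.6]],.044),ray('top',[[303.6,128.25]],.049))"
python3 -m handwheel '[{"dp":[24,52,-10],"turn":-9},{"dp":[24,52,-10],"turn":-9},{"dp":[24,52,-10],"turn":0},{"dp":[24,52,-10],"turn":0},{"dp":[24,52,-10],"turn":0}]' 1 60
python3 -m handwheel '[{"dp":[24,52,-10],"turn":0},{"dp":[24,52,-10],"turn":0},{"dp":[24,52,-10],"turn":0},{"dp":[24,52,-10],"turn":0},{"dp":[0,0,0],"turn":0}]'
```

```text
[[ 0.45609007 -0.11671377]] [[ 0.60150616 -0.12627737]]
time_s: 0.82
tcp_pos: [0.3314, -0.3773, 0.2037]
ee_rot: [[0.001, 1.0, -0.014], [-0.001, -0.014, -1.0], [-1.0, 0.001, 0.001]]
wrist_force: [1.5, 1.3, 0.6]
gripper_width: 0.0855
time_s: 1.45
tcp_pos: [0.4296, -0.1587, 0.162]
ee_rot: [[0.002, 1.0, -0.01], [-0.001, -0.01, -1.0], [-1.0, 0.002, 0.001]]
wrist_force: [0.4, -0.1, 0.6]
gripper_width: 0.0854
```

```bash
python3 -m handwheel '[{"dp":[25,43,-20],"turn":0},{"dp":[0,0,-40],"turn":0},{"dp":[0,0,-12],"turn":0},{"dp":[0,0,0],"turn":0}]'
python3 - <<'E'
from h import *
a=[crop("side",(304,168),(66,88),6,env.camera("side")),crop("top",(304,190),(66,88),6,env.camera("top"))]
cv2.imwrite("pics/c2.png",np.hstack(a))
E
```

```text
time_s: 1.95
tcp_pos: [0.4568, -0.1171, 0.0908]
ee_rot: [[0.007, 1.0, -0.01], [-0.004, -0.01, -1.0], [-1.0, 0.007, 0.004]]
wrist_force: [0.4, -1.1, 0.5]
gripper_width: 0.0854
```

View pics/c2.png

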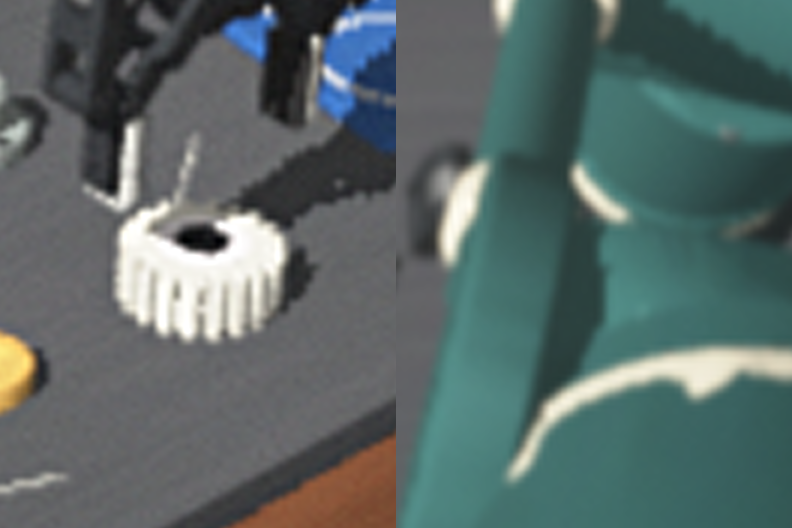

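Side view: both open fingers stand clear of the gear, above it and either side of it (tips at crop 118,205 and 295,125). The arm blocks the top view. I'll check the tip height from the side view.

Run:
```python
from h import *
o=np.array([271,124.])
for z in(.066,.074,.082):
    for y in(-.0745,-.1595):
        print(z,y,[tuple(((proj("side",[x,y,z])[0]+.5-o)*6).round()) for x in (.446,.468)])
```

```text
0.066 -0.0745 [(np.float64(140.0), np.float64(237.0)), (np.float64(97.0), np.float64(213.0))]
0.066 -0.1595 [(np.float64(296.0), np.float64(163.0)), (np.float64(254.0), np.float64(141.0))]
0.074 -0.0745 [(np.float64(141.0), np.float64(218.0)), (np.float64(98.0), np.float64(194.0))]
0.074 -0.1595 [(np.float64(298.0), np.float64(145.0)), (np.float64(256.0), np.float64(123.0))]
0.082 -0.0745 [(np.float64(143.0), np.float64(199.0)), (np.float64(100.0), np.float64(175.0))]
0.082 -0.1595 [(np.float64(300.0), np.float64(126.0)), (np.float64(257.0), np.float64(105.0))]
```

The tips are about 10–12 mm ahead of the TCP when open, so the 25 mm applies with the jaws shut. At 62 mm opening they stand about 19 mm ahead. I'll descend and grip.

```bash
python3 -m handwheel '[{"dp":[-1,0,-36],"turn":0},{"dp":[0,0,-8],"turn":0},{"dp":[0,0,0],"turn":0}]'
python3 -m handwheel '[{"dp":[0,0,0],"turn":0},{"dp":[0,0,0],"turn":0},{"dp":[0,0,0],"turn":0},{"dp":[0,0,0],"turn":0},{"dp":[0,0,0],"turn":0}]' 0 60
```

```text
time_s: 2.42
tcp_pos: [0.4605, -0.1205, 0.0521]
ee_rot: [[0.018, 1.0, -0.014], [-0.007, -0.013, -1.0], [-1.0, 0.018, 0.007]]
wrist_force: [-0.5, -0.3, -0.3]
gripper_width: 0.0852
time_s: 3.05
tcp_pos: [0.462, -0.1211, 0.0549]
ee_rot: [[0.022, 1.0, -0.014], [-0.009, -0.014, -1.0], [-1.0, 0.022, 0.008]]
wrist_force: [0.8, -0.9, -1.6]
gripper_width: 0.0592
```

```bash
python3 -m handwheel '[{"dp":[0,0,20],"turn":0},{"dp":[0,0,40],"turn":0},{"dp":[0,0,20],"turn":0},{"dp":[0,0,0],"turn":0}]'
python3 - <<'E'
from h import *
cv2.imwrite("pics/c3.png",crop("side",(290,150),(130,100),6,env.camera("side")))
print(env.get_obs()["joint_positions"].round(3))
E
```

```text
time_s: 3.55
tcp_pos: [0.4587, -0.12, 0.1337]
ee_rot: [[0.015, 1.0, -0.013], [-0.007, -0.013, -1.0], [-1.0, 0.015, 0.006]]
wrist_force: [0.4, 0.1, -5.9]
gripper_width: 0.059
[-3.070e-01 -1.300e-02  2.157e+00 -2.000e-03  9.830e-01  1.278e+00]
```

View pics/c3.png

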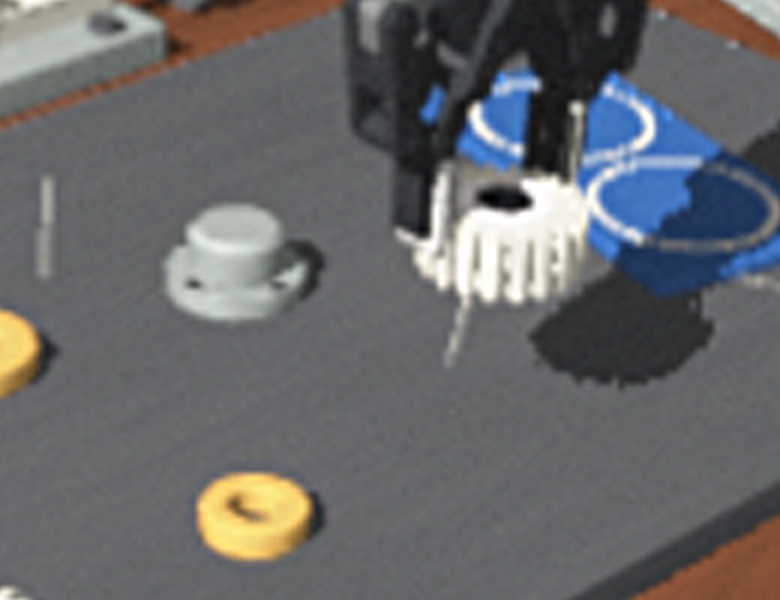

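The gear is held level; its bore shows at crop (503,197). I'll work out its offset from the TCP and the move to the red near circle.

Run:
```python
from h import *
print(ray("side",[[308.4,132.4]],.1228),"tcp .4587 -.12")
```

```text
[[ 0.45239249 -0.1213169 ]] tcp .4587 -.12
```

```bash
python3 -m handwheel '[{"dp":[7,54,0],"turn":0},{"dp":[7,54,0],"turn":0},{"dp":[7,54,0],"turn":0},{"dp":[7,54,0],"turn":0},{"dp":[7,54,0],"turn":0}]'
python3 -m handwheel '[{"dp":[7,54,0],"turn":0},{"dp":[7,54,0],"turn":0},{"dp":[5,50,0],"turn":0},{"dp":[0,0,0],"turn":0}]'
```

```text
time_s: 4.22
tcp_pos: [0.4881, 0.153, 0.1243]
ee_rot: [[0.002, 1.0, -0.023], [-0.009, -0.023, -1.0], [-1.0, 0.003, 0.009]]
wrist_force: [0.8, -0.8, -5.3]
gripper_width: 0.0591
time_s: 4.72
tcp_pos: [0.5029, 0.3183, 0.1153]
ee_rot: [[-0.007, 1.0, -0.018], [-0.013, -0.018, -1.0], [-1.0, -0.007, 0.013]]
wrist_force: [-0.3, -0.6, -3.8]
gripper_width: 0.0586
```

```bash
python3 -m handwheel '[{"dp":[8,-8,-15],"turn":0},{"dp":[0,0,-15],"turn":0},{"dp":[0,0,0],"turn":0}]'
```

```text
time_s: 5.1
tcp_pos: [0.5082, 0.3058, 0.0783]
ee_rot: [[-0.015, 1.0, -0.018], [-0.019, -0.019, -1.0], [-1.0, -0.014, 0.019]]
wrist_force: [-1.2, 0.1, -5.5]
gripper_width: 0.0589
```

```bash
python3 -m handwheel '[{"dp":[5,4,-6],"turn":0},{"dp":[1,1,-5],"turn":0},{"dp":[0,0,0],"turn":0}]'
python3 - <<'E'
from h import *
c=(.508,.309)
side=(.5067,.3082)
cv2.imwrite("pics/c4.png",crop("side",(125,232),(120,96),6,env.camera("side"),[(side,.042,.028),(side,.031,.028)]))
E
```

```text
time_s: 5.48
tcp_pos: [0.5152, 0.3096, 0.0666]
ee_rot: [[-0.015, 1.0, -0.021], [-0.018, -0.021, -1.0], [-1.0, -0.014, 0.019]]
wrist_force: [-0.1, -0.4, -5.1]
gripper_width: 0.0591
```

View pics/c4.png

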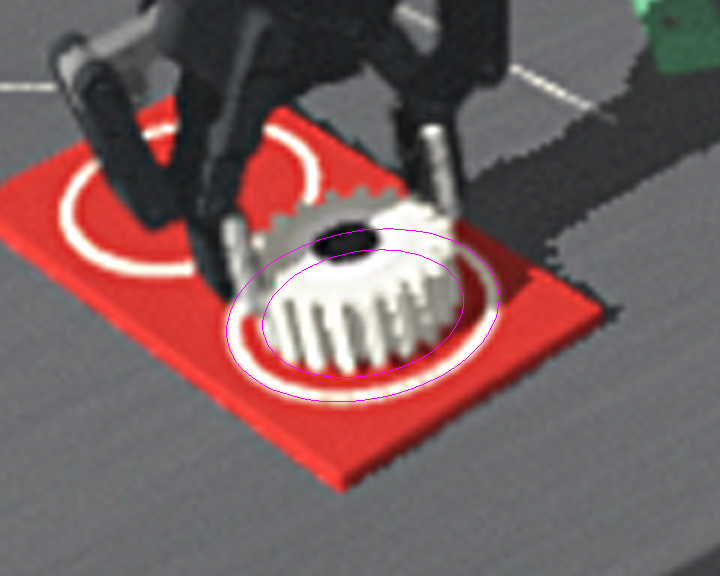

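The gear is over the near red circle, about 4 mm above the board, with its bore at crop (347,243). I'll work out the remaining correction.

```bash
python3 - <<'E'
from h import *
print(ray("side",[[122.4,224.1]],.0557),"want .5067 .3082")
E
python3 -m handwheel '[{"dp":[0,0,-3],"turn":0},{"dp":[0,0,-1],"turn":0},{"dp":[0,0,0],"turn":0}]'
```

```text
[[0.50678007 0.30938197]] want .5067 .3082
time_s: 5.9
tcp_pos: [0.5159, 0.3103, 0.0638]
ee_rot: [[-0.012, 1.0, -0.021], [-0.017, -0.021, -1.0], [-1.0, -0.012, 0.017]]
wrist_force: [-0.4, 0.1, -3.9]
gripper_width: 0.0591
```

```bash
python3 -m handwheel '[{"dp":[-1,-2,-1],"turn":0},{"dp":[0,0,0],"turn":0}]'
python3 -m handwheel '[{"dp":[0,0,0],"turn":0},{"dp":[0,0,0],"turn":0},{"dp":[0,0,0],"turn":0}]' 1
python3 -m handwheel '[{"dp":[0,0,30],"turn":0},{"dp":[0,0,50],"turn":0},{"dp":[0,-40,0],"turn":0},{"dp":[16,-50,0],"turn":0},{"dp":[16,-50,0],"turn":0}]'
python3 -m handwheel '[{"dp":[20,-50,0],"turn":0},{"dp":[20,-50,0],"turn":0},{"dp":[20,-40,0],"turn":0},{"dp":[10,-20,-10],"turn":0},{"dp":[0,0,0],"turn":0}]'
```

```text
time_s: 6.15
tcp_pos: [0.5153, 0.3085, 0.0633]
ee_rot: [[-0.011, 1.0, -0.02], [-0.017, -0.021, -1.0], [-1.0, -0.011, 0.017]]
wrist_force: [-0.5, -0.7, -4.1]
gripper_width: 0.059
time_s: 6.52
tcp_pos: [0.517, 0.3094, 0.0657]
ee_rot: [[-0.008, 1.0, -0.021], [-0.015, -0.021, -1.0], [-1.0, -0.007, 0.015]]
wrist_force: [-0.1, -0.3, 0.4]
gripper_width: 0.0854
time_s: 7.15
tcp_pos: [0.5504, 0.1701, 0.1507]
ee_rot: [[-0.002, 1.0, -0.014], [-0.013, -0.014, -1.0], [-1.0, -0.002, 0.013]]
wrist_force: [0.4, -0.2, 0.1]
gripper_width: 0.0851
time_s: 7.78
tcp_pos: [0.6238, 0.0021, 0.1426]
ee_rot: [[0.003, 1.0, -0.018], [-0.012, -0.018, -1.0], [-1.0, 0.003, 0.012]]
wrist_force: [-1.4, 1.0, 0.2]
gripper_width: 0.0855
```

```bash
python3 -m handwheel '[{"dp":[-5,-3,-40],"turn":0},{"dp":[0,0,-40],"turn":0},{"dp":[0,0,0],"turn":0}]'
```

```text
time_s: 8.15
tcp_pos: [0.6178, 0.0029, 0.0615]
ee_rot: [[0.003, 1.0, -0.016], [-0.01, -0.016, -1.0], [-1.0, 0.003, 0.01]]
wrist_force: [-0.7, 0.8, 0.4]
gripper_width: 0.0855
```

Run:
```python
from h import *
env.camera("side");im=env.camera("side");cv2.imwrite("pics/c5.png",np.hstack([crop("side",(222,150),(66,88),6,im),crop("side",(125,235),(66,88),6,im)]))
```

```text
(no output)
```

View pics/c5.png

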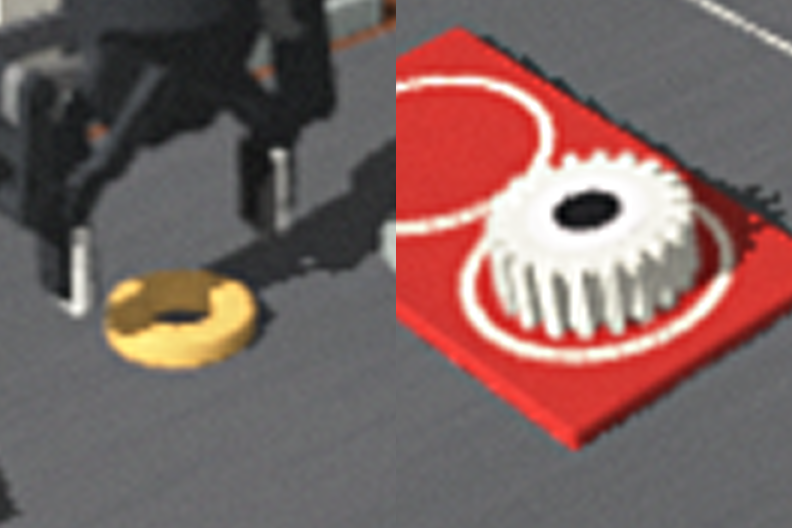

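The gear sits inside its circle. The washer (crop 183,315) lies between the open fingers. I'll descend and grip it.

```bash
python3 -m handwheel '[{"dp":[1,-3,-14],"turn":0},{"dp":[0,0,-3],"turn":0},{"dp":[0,0,0],"turn":0}]'
python3 -m handwheel '[{"dp":[0,0,-1],"turn":0},{"dp":[0,0,0],"turn":0},{"dp":[0,0,0],"turn":0},{"dp":[0,0,0],"turn":0},{"dp":[0,0,0],"turn":0}]' 0 50
```

```text
time_s: 8.62
tcp_pos: [0.6257, 0.0004, 0.0521]
ee_rot: [[0.018, 1.0, -0.015], [-0.01, -0.014, -1.0], [-1.0, 0.018, 0.01]]
wrist_force: [-0.2, -0.2, -0.5]
gripper_width: 0.0856
time_s: 9.25
tcp_pos: [0.6302, 0.0014, 0.0574]
ee_rot: [[0.027, 1.0, -0.016], [-0.009, -0.015, -1.0], [-1.0, 0.028, 0.009]]
wrist_force: [-0.2, -0.8, 0.3]
gripper_width: -0.0001
```

The jaws shut above the washer because the arm crept up and outward during the idle rows. I'll lift, reopen, and come down quicker with the creep compensated.

```bash
python3 -m handwheel '[{"dp":[-5,-1,25],"turn":0},{"dp":[-5,0,25],"turn":0}]' 1
python3 -m handwheel '[{"dp":[-3,0,0],"turn":0},{"dp":[0,0,-10],"turn":0}]'
```

```text
time_s: 9.5
tcp_pos: [0.6172, -0.0001, 0.1045]
ee_rot: [[0.02, 1.0, -0.015], [-0.009, -0.015, -1.0], [-1.0, 0.02, 0.009]]
wrist_force: [0.2, 0.0, 0.2]
gripper_width: 0.0359
time_s: 9.75
tcp_pos: [0.6152, -0.0006, 0.0954]
ee_rot: [[0.024, 1.0, -0.016], [-0.01, -0.016, -1.0], [-1.0, 0.024, 0.01]]
wrist_force: [1.0, -0.6, -1.0]
gripper_width: 0.0723
```

```bash
python3 -m handwheel '[{"dp":[3,0,-30],"turn":0},{"dp":[0,0,-20],"turn":0},{"dp":[-1,0,-2],"turn":0}]'
```

```text
time_s: 10.12
tcp_pos: [0.6174, -0.0012, 0.0426]
ee_rot: [[0.023, 1.0, -0.015], [-0.012, -0.015, -1.0], [-1.0, 0.023, 0.011]]
wrist_force: [-11.6, 4.1, 43.0]
gripper_width: 0.0853
```

```bash
python3 -m handwheel '[{"dp":[0,0,5],"turn":0}]'
python3 - <<'E'
from h import *
im=env.camera("side");cv2.imwrite("pics/c6.png",crop("side",(222,145),(110,80),7,im))
E
```

```text
time_s: 10.25
tcp_pos: [0.617, -0.0011, 0.0468]
ee_rot: [[0.022, 1.0, -0.015], [-0.012, -0.015, -1.0], [-1.0, 0.022, 0.011]]
wrist_force: [-0.1, -0.1, 0.3]
gripper_width: 0.0853
```

View pics/c6.png

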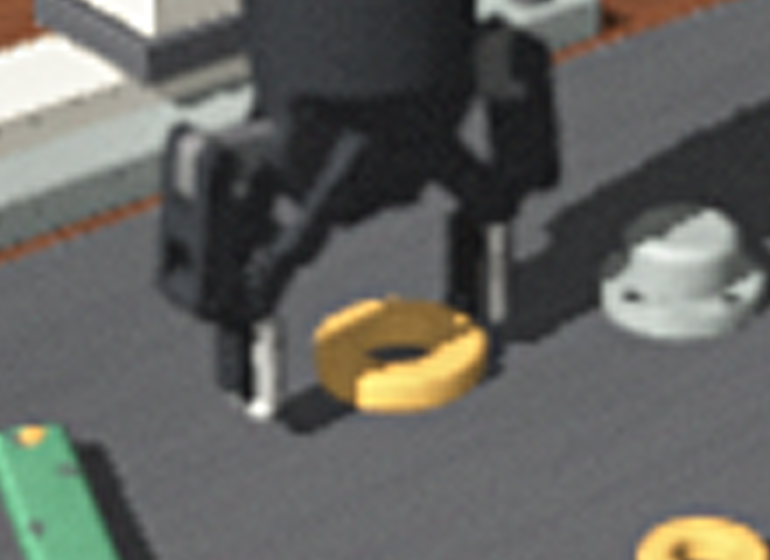

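The tips look close to the plate, and the washer (crop 400,350) sits nearer the right finger. I'll compute the geometry.

Run:
```python
from h import *
im=env.camera("side");hsv=cv2.cvtColor(im,cv2.COLOR_RGB2HSV)
print(proj("side",[[.606,.0415,z] for z in(.02,.028,.036)]+[[.606,-.0437,z] for z in(.02,.028,.036)]).round(1))
o=np.array([167,105.])
print("tips seen",(np.array([[262,415],[497,345]])+.5)/7-.5+o)
# washer: overlay prediction
c=(.6205-.0015,-.0015)
m=cv2.inRange(hsv,(12,110,60),(26,255,255));k,l,s,cc=cv2.connectedComponentsWithStats(m)
for j in range(1,k):
    if 150<s[j,4]<600:print(cc[j],s[j,4],circ("side",l==j,.026))
print("bore",ray("side",[(np.array([400,350])+.5)/7-.5+o],.032))
```

```text
[[207.5 169.1]
 [207.3 166.2]
 [207.2 163.2]
 [236.  157.1]
 [236.  154.2]
 [236.  151.3]]
tips seen [[204.         163.85714286]
 [237.57142857 153.85714286]]
[223.80065359 155.17647059] 306 (array([ 0.62432024, -0.02097604]), np.float64(0.03346112705750681))
[266.94545455 185.52727273] 220 (array([ 0.46216107, -0.01150877]), np.float64(0.023756806664332168))
bore [[ 0.61797239 -0.01593444]]
```

The washer has been nudged to y ≈ -0.016. I'll shift over it and come down again.

```bash
python3 -m handwheel '[{"dp":[2,0,20],"turn":0},{"dp":[2,-16,0],"turn":0},{"dp":[0,0,-10],"turn":0}]'
python3 - <<'E'
from h import *
im=env.camera("side");cv2.imwrite("pics/c7.png",crop("side",(226,145),(110,80),7,im))
E
```

```text
time_s: 10.72
tcp_pos: [0.6206, -0.0185, 0.0554]
ee_rot: [[0.02, 1.0, -0.015], [-0.012, -0.015, -1.0], [-1.0, 0.02, 0.012]]
wrist_force: [-0.2, -0.0, 0.2]
gripper_width: 0.0854
```

View pics/c7.png

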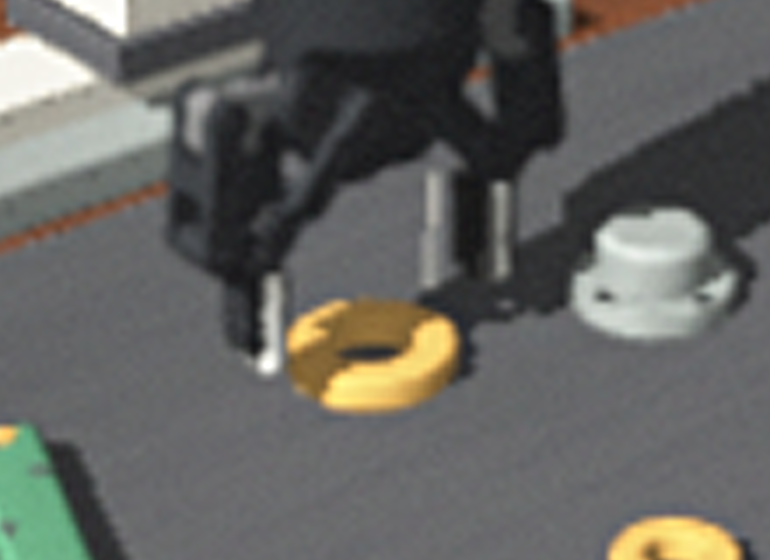

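The washer (bore at crop 373,350) now lies between the fingers, a couple of mm toward -x/-y. I'll descend and grip, compensating for the creep.

```bash
python3 -m handwheel '[{"dp":[-3,-2,-12],"turn":0},{"dp":[-1,0,-1],"turn":0}]'
```

```text
time_s: 11.02
tcp_pos: [0.6132, -0.0202, 0.0375]
ee_rot: [[0.013, 1.0, -0.016], [-0.011, -0.015, -1.0], [-1.0, 0.013, 0.011]]
wrist_force: [-0.7, -0.6, 0.2]
gripper_width: 0.0855
```

```bash
python3 -m handwheel '[{"dp":[5,0,7],"turn":0}]'
python3 -m handwheel '[{"dp":[0,0,0],"turn":0},{"dp":[0,0,0],"turn":0}]' 0 50
```

```text
time_s: 11.15
tcp_pos: [0.6169, -0.02, 0.0433]
ee_rot: [[0.01, 1.0, -0.016], [-0.011, -0.015, -1.0], [-1.0, 0.01, 0.011]]
wrist_force: [0.6, -0.3, 0.3]
gripper_width: 0.0852
time_s: 11.4
tcp_pos: [0.6187, -0.0199, 0.0453]
ee_rot: [[0.013, 1.0, -0.015], [-0.011, -0.015, -1.0], [-1.0, 0.013, 0.011]]
wrist_force: [-0.1, 1.3, -1.6]
gripper_width: 0.0555
```

```bash
python3 -m handwheel '[{"dp":[0,0,-1],"turn":0},{"dp":[0,0,-1],"turn":0},{"dp":[0,0,15],"turn":0},{"dp":[0,0,40],"turn":0},{"dp":[0,0,30],"turn":0}]'
python3 - <<'E'
from h import *
im=env.camera("side");cv2.imwrite("pics/c8.png",crop("side",(226,125),(110,80),7,im))
E
```

```text
time_s: 12.02
tcp_pos: [0.6154, -0.0194, 0.1289]
ee_rot: [[0.005, 1.0, -0.015], [-0.011, -0.015, -1.0], [-1.0, 0.006, 0.011]]
wrist_force: [0.8, -0.0, -2.5]
gripper_width: 0.0556
```

View pics/c8.png

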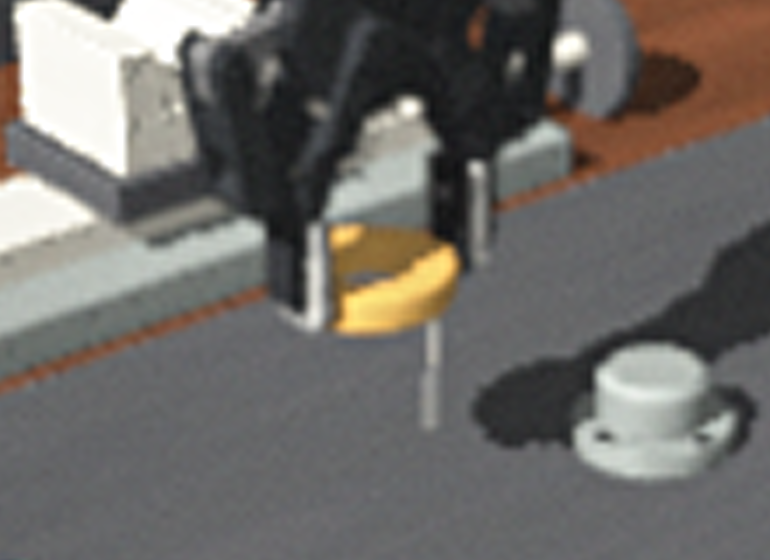

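The washer is held; its top-face centre is at about crop (374,278).

Run:
```python
from h import *
print(ray("side",[[224.1,124.4]],.1165),"tcp .6154 -.0194; red far side .5975 .3223")
```

```text
[[ 0.60849225 -0.01126864]] tcp .6154 -.0194; red far side .5975 .3223
```

```bash
python3 -m handwheel '[{"dp":[-2,57,0],"turn":0},{"dp":[-2,57,0],"turn":0},{"dp":[-2,57,0],"turn":0},{"dp":[-2,57,0],"turn":0},{"dp":[-2,57,0],"turn":0}]'
python3 -m handwheel '[{"dp":[-2,57,0],"turn":0},{"dp":[0,0,-10],"turn":0}]'
```

```text
time_s: 12.7
tcp_pos: [0.6087, 0.2683, 0.1348]
ee_rot: [[0.018, 1.0, -0.024], [-0.012, -0.024, -1.0], [-1.0, 0.018, 0.011]]
wrist_force: [1.5, -0.5, -2.6]
gripper_width: 0.0559
time_s: 12.95
tcp_pos: [0.6062, 0.3321, 0.125]
ee_rot: [[0.021, 1.0, -0.019], [-0.009, -0.019, -1.0], [-1.0, 0.021, 0.009]]
wrist_force: [0.4, -0.7, -2.3]
gripper_width: 0.0556
```

```bash
python3 -m handwheel '[{"dp":[-3,-6,-30],"turn":0},{"dp":[0,-2,-22],"turn":0},{"dp":[0,0,-8],"turn":0}]'
```

```text
time_s: 13.32
tcp_pos: [0.6016, 0.3227, 0.061]
ee_rot: [[0.019, 1.0, -0.017], [-0.011, -0.017, -1.0], [-1.0, 0.019, 0.011]]
wrist_force: [-0.5, -0.5, -2.0]
gripper_width: 0.0553
```

```bash
python3 -m handwheel '[{"dp":[0,0,-5],"turn":0},{"dp":[0,0,-1],"turn":0}]'
python3 -m handwheel '[{"dp":[0,0,-2],"turn":0}]'
```

```text
time_s: 13.58
tcp_pos: [0.6015, 0.3214, 0.0541]
ee_rot: [[0.017, 1.0, -0.018], [-0.012, -0.018, -1.0], [-1.0, 0.018, 0.012]]
wrist_force: [0.3, -0.1, -1.2]
gripper_width: 0.0553
time_s: 13.7
tcp_pos: [0.6023, 0.3216, 0.0533]
ee_rot: [[0.019, 1.0, -0.018], [-0.011, -0.018, -1.0], [-1.0, 0.019, 0.011]]
wrist_force: [-4.1, -0.7, 7.0]
gripper_width: 0.0558
```

Contact (+7 N). I'll release, lift, and measure the washer and gear with the side camera.

```bash
python3 -m handwheel '[{"dp":[0,0,1],"turn":0},{"dp":[0,0,0],"turn":0},{"dp":[0,0,10],"turn":0},{"dp":[0,0,40],"turn":0},{"dp":[0,0,40],"turn":0}]' 1
cat > chk.py <<'E'
from h import *
import sys
im=env.camera("side");hsv=cv2.cvtColor(im,cv2.COLOR_RGB2HSV)
m=cv2.inRange(hsv,(12,110,60),(26,255,255));k,l,s,c=cv2.connectedComponentsWithStats(m)
for j in range(1,k):
    if 120<s[j,4]<700:
        print("bronze",c[j].round(1),s[j,4])
a=crop("side",(110,225),(110,90),7,im,[((.5067,.3082),.031,.052),((.5975,.3223),.029,.040)])
cv2.imwrite(sys.argv[1],a)
E
python3 chk.py pics/c9.png
```

```text
time_s: 14.32
tcp_pos: [0.6018, 0.3215, 0.1467]
ee_rot: [[0.017, 1.0, -0.018], [-0.012, -0.018, -1.0], [-1.0, 0.018, 0.012]]
wrist_force: [0.0, 0.6, 0.1]
gripper_width: 0.085
bronze [431.6 102.2] 236
bronze [266.9 185.5] 220
bronze [393.6 193.7] 137
bronze [ 93.6 210.9] 475
```

View pics/c9.png

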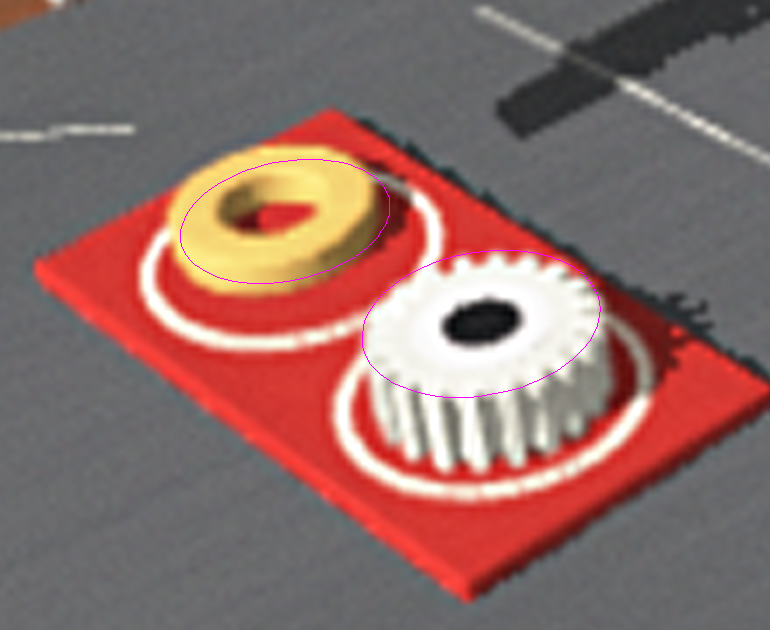

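The gear matches its predicted outline. The washer's bore is at crop (268,208), where about (285,220) was wanted.

Run:
```python
from h import *
print(ray("side",[[92.9,209.3],[123.6,225.5]],[.040]),"want .5975 .3223")
im=env.camera("top");hsv=cv2.cvtColor(im,cv2.COLOR_RGB2HSV)
m=cv2.inRange(hsv,(12,110,60),(26,255,255));k,l,s,c=cv2.connectedComponentsWithStats(m)
for j in range(1,k):
    if 120<s[j,4]<900:print("top",c[j].round(1),s[j,4],circ("top",l==j,.040))
```

```text
[[0.60537688 0.32359469]
 [0.52066924 0.30168697]] want .5975 .3223
top [109.9 136. ] 431 (array([0.61095446, 0.32146545]), np.float64(0.02927346124090264))
top [256.6 190.7] 225 (array([ 0.46277303, -0.00990493]), np.float64(0.019706163153517448))
top [358.8 267.3] 441 (array([ 0.28071295, -0.21488927]), np.float64(0.034929369645770515))
```

The washer is about 9 mm too far along +x (side +8, top +10). I'll regrasp it and shift it.

```bash
python3 -m handwheel '[{"dp":[3,1,-45],"turn":0},{"dp":[3,0,-38],"turn":0}]'
python3 -m handwheel '[{"dp":[0,0,-8],"turn":0}]'
```

```text
time_s: 14.68
tcp_pos: [0.6161, 0.3268, 0.076]
ee_rot: [[0.041, 0.999, -0.018], [-0.0, -0.018, -1.0], [-0.999, 0.041, -0.0]]
wrist_force: [0.2, 0.1, -0.7]
gripper_width: 0.0856
time_s: 14.8
tcp_pos: [0.6142, 0.3259, 0.0651]
ee_rot: [[0.036, 0.999, -0.018], [-0.003, -0.018, -1.0], [-0.999, 0.036, 0.002]]
wrist_force: [-0.7, -0.2, 0.3]
gripper_width: 0.0853
```

```bash
python3 -m handwheel '[{"dp":[-5,-3,-8],"turn":0}]'
python3 -m handwheel '[{"dp":[0,0,-2],"turn":0}]'
```

```text
time_s: 14.92
tcp_pos: [0.6098, 0.3232, 0.0577]
ee_rot: [[0.037, 0.999, -0.018], [-0.002, -0.018, -1.0], [-0.999, 0.037, 0.001]]
wrist_force: [-0.5, 0.4, 0.5]
gripper_width: 0.0855
time_s: 15.05
tcp_pos: [0.609, 0.3228, 0.0555]
ee_rot: [[0.036, 0.999, -0.018], [-0.003, -0.018, -1.0], [-0.999, 0.036, 0.002]]
wrist_force: [-0.7, 0.1, -0.8]
gripper_width: 0.0852
```

```bash
python3 -m handwheel '[{"dp":[0,0,-3],"turn":0},{"dp":[0,0,-1],"turn":0},{"dp":[0,0,0],"turn":0}]' 0 50
```

```text
time_s: 15.42
tcp_pos: [0.6105, 0.3236, 0.0547]
ee_rot: [[0.04, 0.999, -0.018], [-0.001, -0.018, -1.0], [-0.999, 0.04, -0.0]]
wrist_force: [-0.3, 0.1, -2.0]
gripper_width: 0.0553
```

```bash
python3 -m handwheel '[{"dp":[-4,0,4],"turn":0},{"dp":[-6,0,0],"turn":0}]'
python3 -m handwheel '[{"dp":[0,0,-2],"turn":0}]'
```

```text
time_s: 15.68
tcp_pos: [0.6001, 0.3235, 0.0588]
ee_rot: [[0.04, 0.999, -0.018], [-0.001, -0.018, -1.0], [-0.999, 0.04, -0.0]]
wrist_force: [0.2, 0.9, -2.4]
gripper_width: 0.0556
time_s: 15.8
tcp_pos: [0.5993, 0.3235, 0.0566]
ee_rot: [[0.039, 0.999, -0.018], [-0.001, -0.018, -1.0], [-0.999, 0.039, 0.0]]
wrist_force: [0.1, 0.4, -1.4]
gripper_width: 0.0555
```

```bash
python3 -m handwheel '[{"dp":[2,0,-1],"turn":0}]'
python3 -m handwheel '[{"dp":[0,0,-1],"turn":0},{"dp":[0,0,1],"turn":0}]' 1
python3 -m handwheel '[{"dp":[0,0,15],"turn":0},{"dp":[0,0,40],"turn":0},{"dp":[0,-40,30],"turn":0}]'
python3 - <<'E'
from h import *
im=env.camera("top");hsv=cv2.cvtColor(im,cv2.COLOR_RGB2HSV)
m=cv2.inRange(hsv,(12,110,60),(26,255,255));k,l,s,c=cv2.connectedComponentsWithStats(m)
for j in range(1,k):
    if 120<s[j,4]<900:print("top",c[j].round(1),s[j,4],circ("top",l==j,.040))
E
```

```text
time_s: 15.92
tcp_pos: [0.6009, 0.3234, 0.0552]
ee_rot: [[0.039, 0.999, -0.017], [-0.001, -0.017, -1.0], [-0.999, 0.039, 0.001]]
wrist_force: [-0.0, 0.1, -1.6]
gripper_width: 0.0553
time_s: 16.18
tcp_pos: [0.6017, 0.3236, 0.0555]
ee_rot: [[0.04, 0.999, -0.017], [-0.001, -0.017, -1.0], [-0.999, 0.04, 0.0]]
wrist_force: [0.0, 0.7, 0.0]
gripper_width: 0.0855
time_s: 16.55
tcp_pos: [0.6008, 0.2846, 0.1424]
ee_rot: [[0.038, 0.999, -0.015], [-0.001, -0.015, -1.0], [-0.999, 0.038, 0.001]]
wrist_force: [1.2, -0.8, 0.3]
gripper_width: 0.0856
top [108.8 139.7] 418 (array([0.60210619, 0.3236621 ]), np.float64(0.029000458449177532))
top [256.6 190.7] 225 (array([ 0.46277303, -0.00990493]), np.float64(0.019706163153517448))
top [358.2 268.3] 465 (array([ 0.27974577, -0.21349677]), np.float64(0.0357858541184844))
```

The washer is now at (0.602, 0.324) against the circle at (0.601, 0.324). On to the cap.

```bash
python3 -m handwheel '[{"dp":[0,-58,0],"turn":0},{"dp":[0,-58,0],"turn":0},{"dp":[0,-58,0],"turn":0},{"dp":[0,-58,0],"turn":0},{"dp":[0,-58,0],"turn":0}]'
python3 -m handwheel '[{"dp":[0,-58,0],"turn":0},{"dp":[0,-58,0],"turn":0},{"dp":[0,0,-15],"turn":0}]'
```

```text
time_s: 17.23
tcp_pos: [0.6073, -0.0145, 0.1584]
ee_rot: [[0.06, 0.998, -0.011], [-0.0, -0.011, -1.0], [-0.998, 0.06, -0.0]]
wrist_force: [0.9, 0.0, -0.0]
gripper_width: 0.0857
time_s: 17.6
tcp_pos: [0.61, -0.1395, 0.1501]
ee_rot: [[0.071, 0.997, -0.017], [-0.004, -0.017, -1.0], [-0.997, 0.071, 0.003]]
wrist_force: [-0.9, -0.1, 0.3]
gripper_width: 0.0855
```

```bash
python3 -m handwheel '[{"dp":[-6,8,-45],"turn":0},{"dp":[-4,4,-32],"turn":0}]'
python3 -m handwheel '[{"dp":[-2,0,-10],"turn":0}]'
```

```text
time_s: 17.85
tcp_pos: [0.6027, -0.1283, 0.0755]
ee_rot: [[0.079, 0.997, -0.02], [-0.006, -0.02, -1.0], [-0.997, 0.079, 0.004]]
wrist_force: [-0.4, 0.4, -0.9]
gripper_width: 0.0856
time_s: 17.98
tcp_pos: [0.599, -0.1268, 0.0636]
ee_rot: [[0.076, 0.997, -0.02], [-0.004, -0.019, -1.0], [-0.997, 0.076, 0.003]]
wrist_force: [-0.7, 0.7, -0.4]
gripper_width: 0.0852
```

```bash
python3 -m handwheel '[{"dp":[0,0,-6],"turn":0},{"dp":[0,0,-1],"turn":0},{"dp":[-1,0,-1],"turn":0}]' 0 50
python3 -m handwheel '[{"dp":[-1,0,-1],"turn":0}]'
```

```text
time_s: 18.35
tcp_pos: [0.6004, -0.1261, 0.0582]
ee_rot: [[0.08, 0.997, -0.018], [-0.005, -0.018, -1.0], [-0.997, 0.08, 0.004]]
wrist_force: [-0.5, -1.1, 0.6]
gripper_width: 0.0376
time_s: 18.48
tcp_pos: [0.6003, -0.1262, 0.0582]
ee_rot: [[0.082, 0.996, -0.018], [-0.006, -0.018, -1.0], [-0.997, 0.082, 0.004]]
wrist_force: [0.0, 0.5, -1.3]
gripper_width: 0.0379
```

```bash
python3 -m handwheel '[{"dp":[0,0,25],"turn":0},{"dp":[0,-20,20],"turn":0},{"dp":[3,-60,0],"turn":0},{"dp":[3,-60,0],"turn":0},{"dp":[3,-60,0],"turn":0}]'
python3 -m handwheel '[{"dp":[0,0,-5],"turn":0}]'
python3 - <<'E'
from h import *
im=env.camera("top");cv2.imwrite("pics/c10.png",crop("top",(388,135),(110,80),7,im,[((.6126,-.3394),.042,.028)]))
E
```

```text
time_s: 19.1
tcp_pos: [0.6074, -0.3256, 0.1035]
ee_rot: [[0.078, 0.997, -0.01], [-0.003, -0.01, -1.0], [-0.997, 0.078, 0.002]]
wrist_force: [0.6, -1.2, -2.3]
gripper_width: 0.0378
time_s: 19.23
tcp_pos: [0.6077, -0.3308, 0.0994]
ee_rot: [[0.081, 0.997, -0.015], [-0.006, -0.015, -1.0], [-0.997, 0.081, 0.005]]
wrist_force: [0.6, -0.2, -2.1]
gripper_width: 0.0382
```

View pics/c10.png

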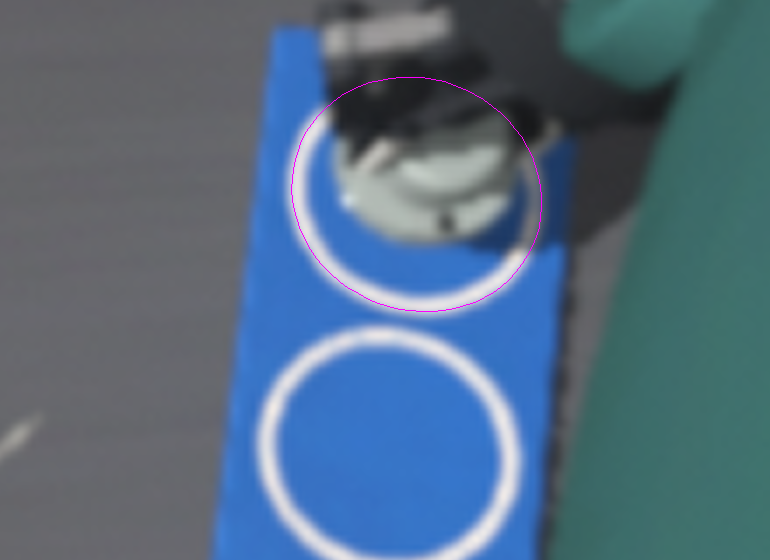

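The cap is held level above the far blue circle. It needs about +4 x, -8 y, then lowering.

```bash
python3 -m handwheel '[{"dp":[3,-8,-24],"turn":0},{"dp":[0,0,-4],"turn":0}]'
python3 -m handwheel '[{"dp":[0,0,-2],"turn":0}]'
```

```text
time_s: 19.52
tcp_pos: [0.6084, -0.3339, 0.068]
ee_rot: [[0.075, 0.997, -0.014], [-0.0, -0.014, -1.0], [-0.997, 0.075, -0.001]]
wrist_force: [-1.5, 0.5, -2.8]
gripper_width: 0.0376
time_s: 19.65
tcp_pos: [0.6085, -0.3327, 0.0661]
ee_rot: [[0.075, 0.997, -0.013], [0.0, -0.013, -1.0], [-0.997, 0.075, -0.001]]
wrist_force: [-2.0, 0.6, 14.2]
gripper_width: 0.0375
```

```bash
python3 -m handwheel '[{"dp":[2,-4,4],"turn":0},{"dp":[1,-3,0],"turn":0}]'
python3 -m handwheel '[{"dp":[0,-1,-2],"turn":0}]'
```

```text
time_s: 19.9
tcp_pos: [0.6124, -0.3385, 0.0719]
ee_rot: [[0.076, 0.997, -0.011], [0.0, -0.011, -1.0], [-0.997, 0.076, -0.001]]
wrist_force: [0.8, 0.3, -2.4]
gripper_width: 0.0379
time_s: 20.02
tcp_pos: [0.613, -0.3397, 0.0706]
ee_rot: [[0.077, 0.997, -0.011], [-0.001, -0.011, -1.0], [-0.997, 0.077, -0.0]]
wrist_force: [0.5, -0.1, -2.2]
gripper_width: 0.0376
```

```bash
python3 -m handwheel '[{"dp":[-1,0,-4],"turn":0}]'
python3 -m handwheel '[{"dp":[-1,0,0],"turn":0}]'
```

```text
time_s: 20.15
tcp_pos: [0.6123, -0.3399, 0.067]
ee_rot: [[0.078, 0.997, -0.011], [-0.001, -0.011, -1.0], [-0.997, 0.078, 0.0]]
wrist_force: [-1.0, -0.0, -3.2]
gripper_width: 0.0377
time_s: 20.27
tcp_pos: [0.611, -0.3398, 0.0665]
ee_rot: [[0.077, 0.997, -0.011], [-0.001, -0.011, -1.0], [-0.997, 0.077, -0.0]]
wrist_force: [-0.2, -0.0, -3.5]
gripper_width: 0.0373
```

```bash
python3 -m handwheel '[{"dp":[0,0,0],"turn":0},{"dp":[0,0,0],"turn":0},{"dp":[0,0,20],"turn":0},{"dp":[0,0,40],"turn":0},{"dp":[-26,54,0],"turn":0}]' 1
python3 -m handwheel '[{"dp":[-26,55,-5],"turn":0},{"dp":[-26,55,-5],"turn":0},{"dp":[-26,55,-5],"turn":0},{"dp":[-26,55,0],"turn":0},{"dp":[-26,50,-5],"turn":0}]'
python3 - <<'E'
from h import *
im=env.camera("side");cv2.imwrite("pics/c11.png",np.hstack([crop("side",(265,170),(66,88),6,im),crop("side",(325,122),(66,88),6,im,[((.6088,-.3403),.042,.028),((.6088,-.3403),.029,.038)])]))
E
```

```text
time_s: 20.9
tcp_pos: [0.5886, -0.2894, 0.1339]
ee_rot: [[0.086, 0.996, -0.014], [-0.005, -0.014, -1.0], [-0.996, 0.086, 0.004]]
wrist_force: [-0.4, 0.6, 0.7]
gripper_width: 0.0852
time_s: 21.52
tcp_pos: [0.4607, -0.0148, 0.1261]
ee_rot: [[0.105, 0.994, -0.019], [-0.01, -0.018, -1.0], [-0.994, 0.106, 0.008]]
wrist_force: [0.9, -1.0, -0.0]
gripper_width: 0.085
```

View pics/c11.png

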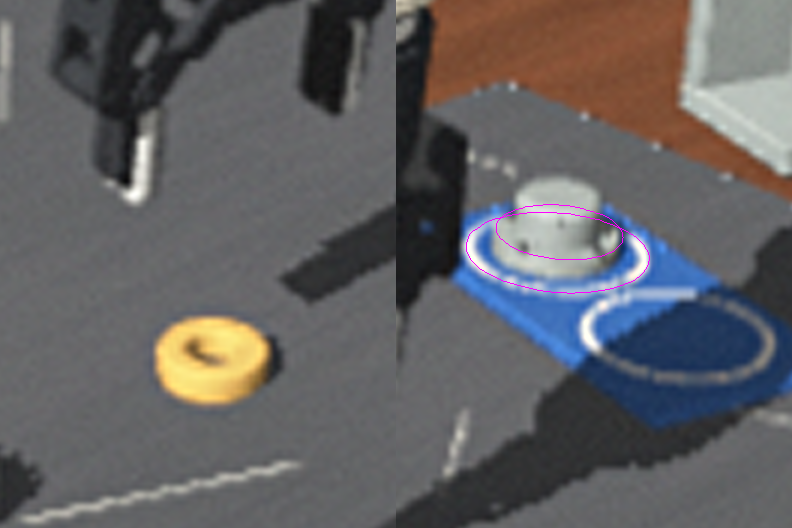

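The cap matches its predicted outline. Now descending on the small washer.

```bash
python3 -m handwheel '[{"dp":[-1,4,-40],"turn":0},{"dp":[-3,0,-28],"turn":0}]'
python3 -m handwheel '[{"dp":[-2,0,-5],"turn":0}]'
```

```text
time_s: 21.82
tcp_pos: [0.4561, -0.0043, 0.0612]
ee_rot: [[0.112, 0.994, -0.012], [-0.007, -0.012, -1.0], [-0.994, 0.112, 0.005]]
wrist_force: [-0.6, -0.8, -0.2]
gripper_width: 0.0853
time_s: 21.95
tcp_pos: [0.4535, -0.0041, 0.0561]
ee_rot: [[0.111, 0.994, -0.012], [-0.006, -0.011, -1.0], [-0.994, 0.111, 0.005]]
wrist_force: [0.2, -0.4, 0.0]
gripper_width: 0.085
```

```bash
python3 -m handwheel '[{"dp":[6,-6,-7],"turn":0}]'
python3 -m handwheel '[{"dp":[0,0,-1],"turn":0},{"dp":[0,0,-1],"turn":0},{"dp":[-1,0,-1],"turn":0}]' 0 40
```

```text
time_s: 22.08
tcp_pos: [0.4607, -0.0104, 0.0503]
ee_rot: [[0.114, 0.993, -0.011], [-0.007, -0.011, -1.0], [-0.994, 0.114, 0.005]]
wrist_force: [0.4, 0.8, 0.3]
gripper_width: 0.0855
time_s: 22.45
tcp_pos: [0.4635, -0.0118, 0.0505]
ee_rot: [[0.119, 0.993, -0.014], [-0.007, -0.013, -1.0], [-0.993, 0.119, 0.005]]
wrist_force: [-4.1, 1.7, 9.2]
gripper_width: 0.0375
```

```bash
python3 -m handwheel '[{"dp":[0,0,20],"turn":0},{"dp":[0,0,30],"turn":0},{"dp":[10,-52,0],"turn":0},{"dp":[10,-52,0],"turn":0},{"dp":[10,-52,0],"turn":0}]'
python3 -m handwheel '[{"dp":[10,-52,0],"turn":0},{"dp":[10,-52,0],"turn":0},{"dp":[10,-47,0],"turn":0},{"dp":[0,0,-10],"turn":0}]'
```

```text
time_s: 23.08
tcp_pos: [0.4932, -0.1683, 0.1031]
ee_rot: [[0.119, 0.993, -0.006], [-0.006, -0.005, -1.0], [-0.993, 0.119, 0.006]]
wrist_force: [-0.1, 0.2, -1.6]
gripper_width: 0.0372
time_s: 23.58
tcp_pos: [0.5247, -0.3292, 0.0948]
ee_rot: [[0.123, 0.992, -0.01], [-0.01, -0.009, -1.0], [-0.992, 0.123, 0.009]]
wrist_force: [0.4, 0.2, -1.7]
gripper_width: 0.0372
```

```bash
python3 -m handwheel '[{"dp":[-2,8,-20],"turn":0},{"dp":[0,2,-8],"turn":0}]'
python3 -m handwheel '[{"dp":[0,0,-2],"turn":0}]'
python3 - <<'E'
from h import *
im=env.camera("side");cv2.imwrite("pics/c12.png",crop("side",(332,130),(96,80),8,im,[((.5201,-.3194),.042,.028),((.5201,-.3194),.020,.040)]))
E
```

```text
time_s: 23.82
tcp_pos: [0.5212, -0.3182, 0.0646]
ee_rot: [[0.121, 0.993, -0.012], [-0.008, -0.011, -1.0], [-0.993, 0.121, 0.006]]
wrist_force: [-0.4, 0.6, -2.0]
gripper_width: 0.0375
time_s: 23.95
tcp_pos: [0.5206, -0.317, 0.0618]
ee_rot: [[0.119, 0.993, -0.011], [-0.006, -0.01, -1.0], [-0.993, 0.119, 0.005]]
wrist_force: [0.3, 0.8, -1.2]
gripper_width: 0.0373
```

View pics/c12.png

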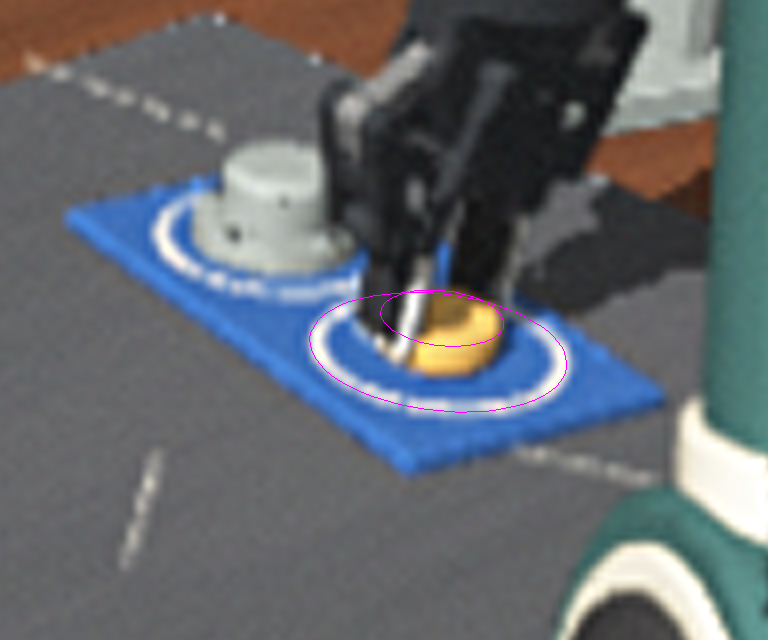

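The small washer (crop about 440,325) is over the near blue circle, about 3 mm up and aligned with the prediction. I'll lower, release and retreat.

```bash
python3 -m handwheel '[{"dp":[1,-1,-3],"turn":0}]'
python3 -m handwheel '[{"dp":[0,0,-1],"turn":0},{"dp":[0,0,0],"turn":0},{"dp":[0,0,0],"turn":0}]' 1
python3 -m handwheel '[{"dp":[0,0,20],"turn":0},{"dp":[0,0,50],"turn":0},{"dp":[0,0,50],"turn":0},{"dp":[0,55,20],"turn":0},{"dp":[0,55,20],"turn":0}]'
python3 -m handwheel '[{"dp":[0,55,20],"turn":0},{"dp":[0,55,0],"turn":0},{"dp":[0,55,0],"turn":0},{"dp":[0,0,0],"turn":0}]'
python3 - <<'E'
from h import *
im=env.camera("top");np.save("top1.npy",im);hsv=cv2.cvtColor(im,cv2.COLOR_RGB2HSV)
m=cv2.inRange(hsv,(12,110,60),(26,255,255));k,l,s,c=cv2.connectedComponentsWithStats(m)
for j in range(1,k):
    if 120<s[j,4]<600:print("top",c[j].round(1),s[j,4],circ("top",l==j,.040))
R=[((.601,.324),.042,.028),((.5099,.3099),.042,.028),((.6126,-.3394),.042,.028),((.523,-.3186),.042,.028),((.5099,.3099),.031,.052),((.6126,-.3394),.020,.054),((.6126,-.3394),.029,.038),((.523,-.3186),.020,.040),((.601,.324),.029,.040)]
cv2.imwrite("pics/c13.png",np.hstack([crop("top",(115,155),(66,88),6,im,R),crop("top",(390,140),(66,88),6,im,R)]))
cv2.imwrite("pics/c14.png",cv2.resize(env.camera("side")[:,:,::-1],(768,576)))
E
```

```text
time_s: 24.12
tcp_pos: [0.522, -0.3179, 0.0593]
ee_rot: [[0.12, 0.993, -0.01], [-0.007, -0.01, -1.0], [-0.993, 0.12, 0.006]]
wrist_force: [0.1, 0.5, -1.4]
gripper_width: 0.0376
time_s: 24.5
tcp_pos: [0.5235, -0.3186, 0.0602]
ee_rot: [[0.123, 0.992, -0.01], [-0.009, -0.009, -1.0], [-0.992, 0.123, 0.008]]
wrist_force: [0.0, 1.7, 0.2]
gripper_width: 0.0847
time_s: 25.12
tcp_pos: [0.5234, -0.2097, 0.2306]
ee_rot: [[0.127, 0.992, -0.017], [-0.012, -0.016, -1.0], [-0.992, 0.127, 0.009]]
wrist_force: [0.5, 0.7, -0.8]
gripper_width: 0.0855
time_s: 25.62
tcp_pos: [0.5255, -0.0377, 0.2637]
ee_rot: [[0.145, 0.989, -0.015], [-0.014, -0.013, -1.0], [-0.989, 0.145, 0.012]]
wrist_force: [-0.4, -0.1, 0.4]
gripper_width: 0.0853
top [  5.5 141.6] 339 (array([0.61069196, 0.56435026]), np.float64(0.026518918291073904))
top [108.8 139.6] 419 (array([0.60231192, 0.32370878]), np.float64(0.02902160541096071))
top [388.4 157.8] 193 (array([ 0.52246464, -0.31529619]), np.float64(0.01917040545070986))
```

View pics/c13.png

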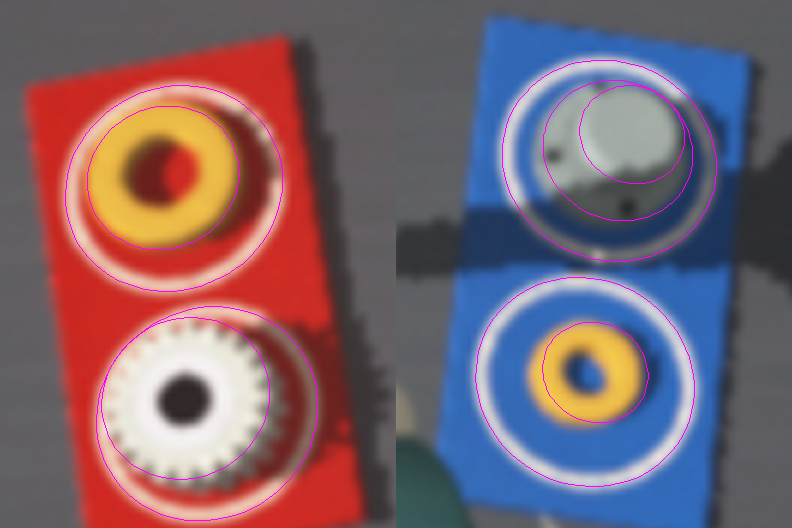

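View pics/c14.png

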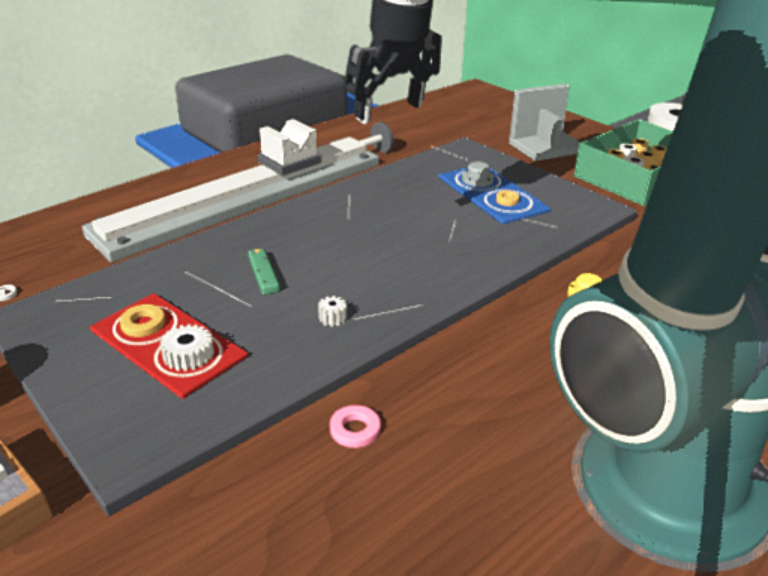

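All four parts sit within about 3 mm of their circle centres (c13). In c14 the pinion (333,311) and the case (263,271) have not moved. Handing in.

```bash
python3 -c "
from rig import env
print(env.close_job())"
```

```text
the job is handed in; nothing more can be done
None
```

All four parts are on their boards, placed in the order asked, and the job is handed in after about 26 s of robot time. The gear and large washer are on the red board, and the cap and small washer are on the blue board.

- **Last checks:** in the last two pictures, each part looks flat and well inside its own circle. The gear and large washer are within about 1–2 mm of centre, the cap and small washer about 3 mm off. The pinion and gauge case have not visibly moved, and the gripper was well clear of everything.
- **Large washer, missed grasp:** the first grasp missed it because the arm creeps up and outward between moves. Going down again, a finger pressed on something, probably the washer's edge, with a brief wrist force of about 43 N. The washer also moved about 15 mm across the plate around then. I took this as finger contact, not the gripper's body, but it is above the 40 N limit set for the body.
- **Large washer, correction:** it was first set down about 9 mm off centre, so I regrasped and re-centred it.
- **Camera disagreement and tilt:** the two cameras disagreed by about 3 mm throughout. The tool also leaned gradually, reaching about 8° by the end, with no visible effect on the parts.

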